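Pack the irrigation repair caddy

ROBOT

A 6-joint arm with a two-finger parallel gripper is mounted at the origin on the work surface. World frame = base frame: x ahead of the robot, y to its left, z up, the work surface at z = 0. Lengths are in m, angles in rad, forces in N, time in s.
With the tool pointing down it reaches from about 0.35 to 0.725 m from the base axis. Payload 6 kg.
Tool frame: the origin (TCP) lies at the very end of the fingers, on their centre line; the grasp point (between the pads) lies 19 mm behind it (robot.grasp_offset is the z of the grasp point in the tool frame, in m); z points along the fingers, y is the line along which they close (so a half turn about z gives the same grasp; the last joint's range is limited). The gripper opens to 85 mm and grips with 20 to 120 N. Pads are 22 mm wide; open, the fingers measure 114 mm over their backs; the gripper's body (76 mm by 85 mm) begins 54 mm behind the grasp point. The pads swing forward as they close: fully open they stand 13 mm farther back than shut.
Start: joints at [-0.988, 0.04, 0.085, 0, -1.615, -0.334], TCP at [0.148, -0.581, 0.231] pointing down, gripper open.
Joint ranges: [-2.56, 2.56], [-1.29, 2.01], [-1.08, 1.49], [-3.29, 1.98], [-2.81, -0.18], [-2.99, 2.99]. Speed limits (rad/s): [2.57, 2.57, 3.01, 3.14, 3.14, 3.14].

INTERFACE

Orientations are given as [roll, pitch, yaw] about the fixed x, y, z axes, in that order (R = Rz(yaw) Ry(pitch) Rx(roll)).
In Python, from station import robot gives the robot as it stands. Calls block until the motion is done:
- robot.move_ptp(position, orientation): joint-space move of the TCP to a pose.
- robot.move_straight(position, speed=0.15, rot=None, stop_force=None): straight line of the TCP; rot=None keeps the orientation; speed is the mean speed in m/s. With stop_force (N) it stops when the force on the tool has changed by that much, and returns True; else False.
- robot.movej(angles): joint-space move.
- robot.gripper_to(opening): opening from 0.0 (shut) to 1.0 (fully open); the grip force is fixed at half the most; returns when the fingers have stopped.
- robot.wait(seconds).
- robot.solve_ik(position, orientation): joint angles nearest the present ones, or None.
- robot.state(): the state.
- robot.capture(name): name is "scene" or "top"; returns the picture (400x640x3 uint8, blue, green, red); there is no depth.
- robot.get_calibration(name): a dict with "fx", "fy", "cx", "cy" (pixels), "position" and "rotation" of the camera in the world. Camera axes: x right, y down, z forward; pixel columns grow to the right and rows downward; lengths in m; the calibration is good to about 2 mm. A picture is of the moment at which its call begins. get_calibration takes no time and is no camera call.
A pose or a line that the arm cannot do raises robot.MotionError and nothing moves.
- robot.finish_job(): hands the job in; it is judged then, once.
The state is a dict: "time_s": time; "joint_positions": joint angles; "joint_vel": joint speeds; "joint_torque": joint torques, N m; "tcp_pos": TCP position; "eef_rot": TCP orientation; "contact_force": force on the tool from outside, world axes, zero at the start; "torque": the same for the moment, N m; "grip_width": opening from 0.0 (shut) to 1.0 (fully open); "finger_force": force on a finger pad.
Only numpy, scipy, OpenCV 4.12 (cv2) and the standard library are available. Lean on these libraries where they do the work, as an engineer would, in place of code of your own. Each camera call takes 0.05 s, during which the arm holds its last target. There are 200 camera calls.

TASK

Pack the wooden repair caddy for the sprinkler round: stand the sprinkler head upright in the round dish, lay the tee flat in the square dish, lay the straight coupling flat in the long dish, and slip the lug nut (the nut with two lugs) down over the steel post until it lies flat on its plate. Leave the look-alikes, the two-armed elbow and the plain nut without lugs, lying where they are on the bench.

Things in the scene. Friction and masses are not known exactly. Their poses are not given: they have to be found in the camera images.
- sprinkler_center (a point): Sprinkler head, black plastic, standing upright: round foot 46 mm across and 12 mm high, above it (16 to 46 mm up) a round neck 28 mm across to grip, and on top a small spinner (disc 22 mm, bar 30 by 3 mm), 62 mm high in all, 50 to 100 g. Point on its axis, 30 mm above its underside; z up along the axis.
- tee_center (a point): Tee fitting, black plastic, lying flat, 32 mm high, 50 to 100 g: a straight round run 68 mm long (26 mm thick, 32 mm at its end collars) and from its middle one square-sided branch. Point at the centre of its 66 x 68 mm outline, 16 mm above its underside. Own y runs along the run, whose axis lies at x = -17 mm; +x points along the branch, which is 28 mm wide in y, 32 mm high, clear to grip from x = 0 to x = +33 mm. z up.
- coupling_center (a point): Straight coupling, black plastic, lying flat, 50 to 100 g: a round barrel 84 mm long (26 mm thick, 32 mm at the end collars) with a square hub in the middle, 30 mm long, 32 mm wide and 32 mm high. Point at its centre, 16 mm above its underside; own x along the barrel, z up.
- lug_nut_center (a point): Lug nut, black plastic, lying flat: six-sided ring 30 mm high, 44 mm across flats, with an open hole 26 mm wide, and two lugs (12 mm wide, 22 mm high) that stick out opposite each other to 82 mm over all; 40 to 85 g. Point on the axis of the hole, 15 mm above its underside; own x along the lugs, own y across two of the flats (the way to grip it), z up.
- elbow_center (a point): Elbow fitting (look-alike of the tee), black plastic, lying flat, 32 mm high: only two arms, at right angles, each reaching 48 mm from the corner. To be left. Point at the centre of its 64 x 64 mm outline, 16 mm up; the corner lies at x = y = -16 mm, one arm runs along +x and the other along +y.
- plain_nut_center (a point): Plain nut (look-alike of the lug nut), black plastic, lying flat: the same six-sided ring, 30 mm high, 44 mm across flats, 26 mm hole, but no lugs. To be left. Point on the axis of the hole, 15 mm up; z up.
- round_liner_floor (a point): The four liners are paint-grey and stand in a 2 by 2 block, 111 mm apart centre to centre, sides parallel, in a low open wooden caddy (240 mm square, rim 16 mm above the bench); caddy and liners do not move. Which liner is in which corner varies. This one is the round dish: 86 mm across inside, wall 3 mm thick and 10 mm above its floor. Point at the centre of its inner floor (10 mm above the bench), z up.
- square_liner_floor (a point): Square dish in the caddy: 96 x 96 mm inside, wall 3 mm thick and 10 mm above its floor. Point at the centre of its inner floor (10 mm above the bench), x and y parallel to its sides, z up.
- long_liner_floor (a point): Long narrow dish in the caddy: 102 mm (own x) by 54 mm (own y) inside, wall 3 mm thick and 10 mm above its floor. Point at the centre of its inner floor (10 mm above the bench), z up.
- post_liner_floor (a point): Flat square plate in the caddy, 100 x 100 mm, no wall, with an upright steel post in its middle, 10 mm thick and 40 mm high. Point at the foot of the post on the plate's top (14 mm above the bench), x and y parallel to the plate's sides, z up.

How it is judged:
By the outcome, as a careful person would: the job done as asked, in the order asked, and still so for the second after the job is handed in, with the robot touching nothing.
It also fails if it takes over 120 s, if anything falls off the work surface, if the arm or the gripper's body presses on something with over 40 N, if the wrist force passes 120 N, or if a joint passes its speed limit or range.

## Working session

There is one attempt and no reset: what is moved stays moved. The work goes in short steps, each a Python script; the robot and the scene stay as the last script left them, time stands still between calls to the robot, and variables do not carry over. Pictures are saved under pics/ and viewed, at most 14 in all, crops included, and the job is handed in when it is done.

```bash
mkdir -p pics; ls
python3 - <<'E'
from station import robot
import cv2
for n in("scene","top"):
    im=robot.capture(n); cv2.imwrite(f"pics/{n}0.png",im); print(n,robot.get_calibration(n))
s=robot.state();print(s['time_s'],s['tcp_pos'],s['eef_rot'],s['grip_width'],robot.grasp_offset)
E
```

```text
pics
scene {'fx': 467.9701737050216, 'fy': 467.9701737050216, 'cx': 323.9227816610308, 'cy': 198.38185894419317, 'position': array([ 1.30057426, -0.21594199,  0.6740793 ]), 'rotation': array([-2.23569247, -0.01906635,  1.33487452])}
top {'fx': 512.4352298285997, 'fy': 512.4352298285997, 'cx': 321.32039467477506, 'cy': 195.33094472747723, 'position': array([0.48263815, 0.00165295, 1.40772737]), 'rotation': array([-3.09896185, -0.02466023, -1.55939876])}
0.1 [ 0.14775714 -0.58120541  0.23034208] [ 3.13991789e+00 -1.47427247e-04 -2.89273701e+00] 1.0044752422731573 -0.0187
```

View pics/scene0.png

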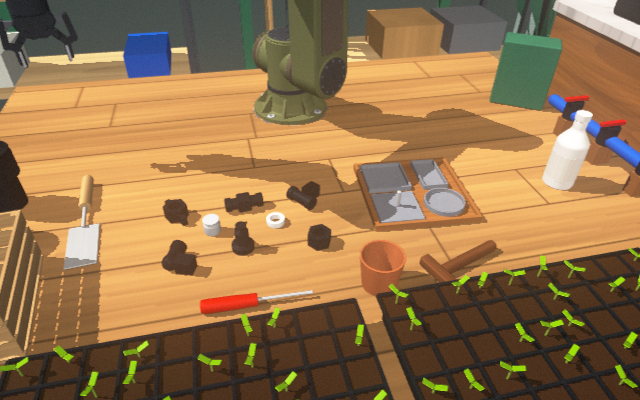

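View pics/top0.png

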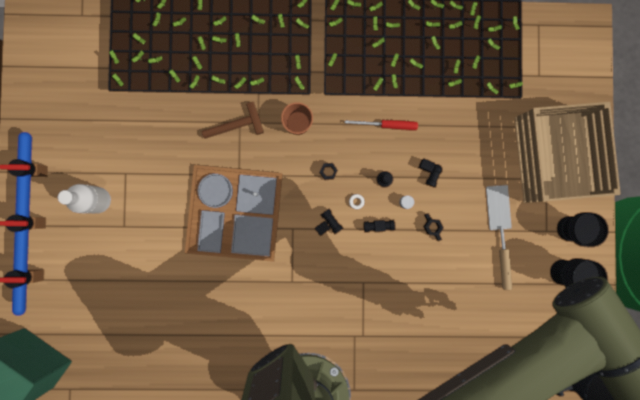

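The scene view shows the arm's base, the caddy around (418,193) and the black fittings around x 165–330, y 180–270. In the top view the caddy is at (235,211), and the six black parts are near (328,171), (385,179), (430,172), (328,222), (379,225) and (432,227), with two white distractors. Next I'll enlarge both crops.

Run:
```python
import cv2
a=cv2.imread("pics/top0.png");b=cv2.imread("pics/scene0.png")
k=dict(fx=6,fy=6,interpolation=cv2.INTER_CUBIC)
c=cv2.resize(a[150:245,315:447],None,**k);cv2.imwrite("pics/t1.png",cv2.convertScaleAbs(c,alpha=1.8))
c=cv2.resize(a[160:262,185:285],None,fx=5.5,fy=5.5,interpolation=2);cv2.imwrite("pics/t2.png",c)
c=cv2.resize(b[170:280,155:340],None,fx=4.3,fy=4.3,interpolation=2);cv2.imwrite("pics/s1.png",cv2.convertScaleAbs(c,alpha=1.8))
```

```text
(no output)
```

View pics/t1.png

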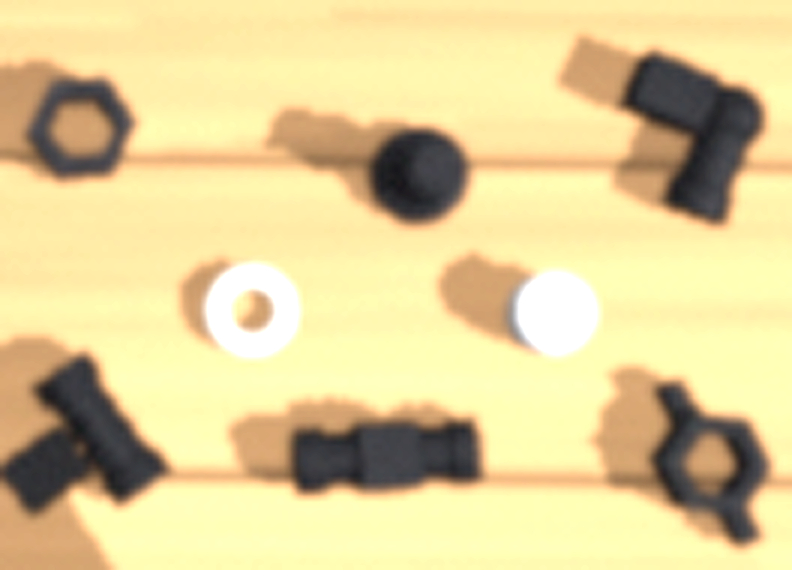

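View pics/t2.png

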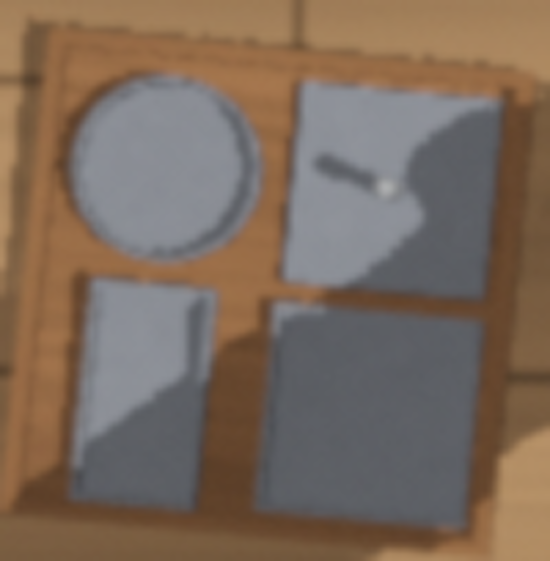

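View pics/s1.png

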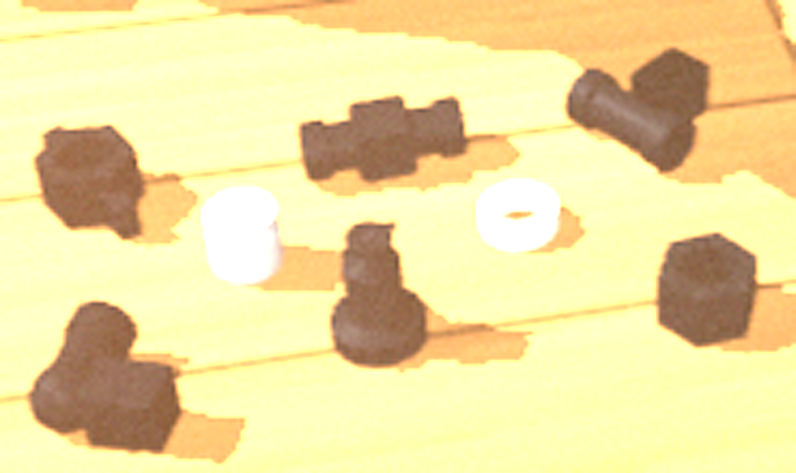

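```bash
cat > h.py <<'E'
import numpy as np, cv2
from station import robot
from scipy.spatial.transform import Rotation as Ro
def ray(px,z,cam="top"):
    c=robot.get_calibration(cam); px=np.atleast_2d(np.asarray(px,float))
    d=np.c_[(px[:,0]-c["cx"])/c["fx"],(px[:,1]-c["cy"])/c["fy"],np.ones(len(px))]
    d=Ro.from_euler("xyz",c["rotation"]).apply(d); p=c["position"]
    return (p+d*((z-p[2])/d[:,2])[:,None])[:,:2]
def blobs(mask,box,z,amin,up=4):
    """components inside box (u0,v0,u1,v1): contour in world mm at height z"""
    u0,v0,u1,v1=box; out=[]
    cs,_=cv2.findContours(mask,cv2.RETR_EXTERNAL,cv2.CHAIN_APPROX_NONE)
    for c in cs:
        if cv2.contourArea(c)<amin*up*up: continue
        px=(c[:,0]+.5)/up-.5+[u0,v0]
        out.append((px.mean(0),(ray(px,z)*1000).astype(np.float32)))
    return out
def enlarge(im,box,up=4):
    u0,v0,u1,v1=box
    return cv2.resize(im[v0:v1,u0:u1],None,fx=up,fy=up,interpolation=cv2.INTER_CUBIC)
def pca(w):
    m=cv2.moments(w.reshape(-1,1,2)); a=.5*np.arctan2(2*m["mu11"],m["mu20"]-m["mu02"])
    return np.array([m["m10"],m["m01"]])/m["m00"],np.degrees(a)
E
cat > meas.py <<'E'
from h import *
im=robot.capture("top"); np.set_printoptions(precision=1,suppress=True)
b=(315,150,447,245); e=enlarge(im,b)
print("FITTINGS z=16")
for p,w in blobs((e.max(2)<75).astype(np.uint8),b,16e-3,60):
    r=cv2.minAreaRect(w); c,a=pca(w)
    print(p,"rect",np.array(r[0]),np.array(r[1]),"ang %.1f"%r[2],"centroid",c,"pca %.1f"%a)
    if abs(p[0]-385)<8: print("  foot circle z6:",cv2.minEnclosingCircle((w)))
b=(185,160,285,262); e=enlarge(im,b); hsv=cv2.cvtColor(e,cv2.COLOR_BGR2HSV)
m=((hsv[...,1]<75)).astype(np.uint8); m=cv2.morphologyEx(m,cv2.MORPH_OPEN,np.ones((7,7)))
cv2.imwrite("pics/m.png",m*255)
print("LINERS z=20")
for p,w in blobs(m,b,20e-3,200):
    r=cv2.minAreaRect(w);print(p,"rect",np.array(r[0]),np.array(r[1]),"ang %.1f"%r[2])
print("post top",ray([[185+385/5.5-.5,160+187/5.5-.5]],54e-3)*1000)
print("lug hole",ray([[315+710/6-.5,150+462/6-.5]],15e-3)*1000)
for n,q in dict(sprinkler_scene=(380,330),).items(): print(n,ray([[155+q[0]/4.3,170+q[1]/4.3]],6e-3,"scene")*1000)
E
python3 meas.py
```

```text
FITTINGS z=16
[378.7 225.4] rect [ 462.5 -188.2] [29.6 85.5] ang 3.1 centroid [ 462.5 -188.5] pca -86.4
  foot circle z6: ((459.786376953125, -188.5075225830078), 43.14378356933594)
[432.3 226.5] rect [ 460.8 -335. ] [70.6 47.6] ang 60.5 centroid [ 460.4 -335.9] pca 33.9
[327.4 223.6] rect [462.3 -45. ] [65.8 64.1] ang 36.5 centroid [466.  -50.3] pca -50.3
[383.9 178.6] rect [ 590.6 -202.4] [42.  43.3] ang 45.5 centroid [ 590.3 -202.5] pca -85.4
  foot circle z6: ((591.9763793945312, -202.23373413085938), 22.87593650817871)
[327.7 171. ] rect [609.3 -48.5] [42.2 46.4] ang 71.3 centroid [609.1 -48.4] pca -39.1
[429.9 171.8] rect [ 609.  -323.2] [63.5 62.3] ang 68.1 centroid [ 612.5 -330.1] pca 24.1
LINERS z=20
[251.6 235. ] rect [433.2 155.1] [105.7 104.8] ang 85.4
[210.5 231.2] rect [442.2 265. ] [ 65.3 110.8] ang 85.2
[255.8 194.2] rect [543.1 145.2] [102.2 101.8] ang 85.6
[214.6 190.3] rect [552.4 255.9] [92.6 94.7] ang 0.8
post top [[543.4 145.2]]
lug hole [[ 461.1 -337.3]]
sprinkler_scene [[ 595.5 -202. ]]
```

```bash
cat >> h.py <<'E'
Z=0.19
def pose_yaw(xy,ang,ref=None):
    """tool yaw (equal to ang mod pi) with the smallest wrist-joint angle at xy"""
    best=None
    for k in(-1,0,1,2):
        y=np.radians(ang)+k*np.pi
        y=(y+np.pi)%(2*np.pi)-np.pi
        q=robot.solve_ik([*xy,Z],[np.pi,0,y])
        if q is not None and (best is None or abs(q[5])<best[0]): best=(abs(q[5]),y)
    return best[1]
def move(pick_xy,pick_ang,place_xy,place_ang,zpick,floor,open_w=.85,rel=.75):
    """angles deg: own-x direction of the grip (tool closes across it); zpick: TCP above underside"""
    pick_xy,place_xy=np.array(pick_xy)/1e3,np.array(place_xy)/1e3
    a=pose_yaw(pick_xy,pick_ang); d=np.radians(place_ang-pick_ang)
    cand=[(a+d+np.pi)%(2*np.pi)-np.pi]
    if robot.solve_ik([*place_xy,Z],[np.pi,0,cand[0]]) is None:
        a+=np.pi; cand=[(a+d+np.pi)%(2*np.pi)-np.pi]
    b=cand[0]; print("yaws",a,b,robot.solve_ik([*place_xy,Z],[np.pi,0,b])[5])
    robot.gripper_to(open_w)
    robot.move_ptp([*pick_xy,Z],[np.pi,0,a])
    robot.move_straight([*pick_xy,zpick+.04],speed=.2)
    if robot.move_straight([*pick_xy,zpick],speed=.06,stop_force=10): print("BUMP at pick",robot.state()["tcp_pos"]); return False
    robot.gripper_to(0); s=robot.state(); print("grip",s["grip_width"],s["finger_force"])
    if s["grip_width"]<.15: print("MISSED"); return False
    robot.move_straight([*pick_xy,Z],speed=.2)
    robot.move_ptp([*place_xy,Z],[np.pi,0,b])
    print("carry",robot.state()["grip_width"])
    robot.move_straight([*place_xy,floor+zpick+.02],speed=.2)
    if robot.move_straight([*place_xy,floor+zpick+.001],speed=.04,stop_force=15): print("CONTACT at place",robot.state()["tcp_pos"])
    robot.gripper_to(rel)
    robot.move_straight([*place_xy,Z],speed=.2)
    s=robot.state(); print("t",s["time_s"],s["contact_force"])
    return True
E
python3 - <<'E'
from h import *
b=(315,150,447,245); im=robot.capture("top"); e=enlarge(im,b)
for th in(75,95):
  for p,w in blobs((e.max(2)<th).astype(np.uint8),b,11e-3,60):
    if abs(p[0]-432)<8 and p[1]>200:
        f=w-w.mean(0);r=np.hypot(*f.T); g=f[r>30]; print(th,r.max(), np.degrees(np.unwrap(2*np.arctan2(g[:,1],g[:,0]))/2).round(0)[::4])
a=pose_yaw([.593,-.203],0)
print(move([593,-203],0,[552.4,255.9],85.2,.016,.010,open_w=.65,rel=.65))
cv2.imwrite("pics/p1.png",cv2.resize(robot.capture("scene")[130:290,150:500],None,fx=2.2,fy=2.2,interpolation=2))
E
```

```text
75 40.218884 [31. 35. 37. 38. 39. 15. 17. 21. 24. 28. 33. 35. 35. 36. 18. 20. 24. 27.]
95 42.83367 [ 20.  24.  29.  31.  32.  32. 102. 101. 100. 103. 104. 105.  22.  24.
  26.  29.  33.  36.  41.  43.  44.  45.  48.  71.  77.  82.  87.  92.
  97. 102. 109. 188. 191. 193. 197.]
yaws -3.141592653589793 -1.6545721308906243 -0.8462483902859219
grip 0.30958625477457163 59.33650899962231
carry 0.3077854028144354
t 10.2583 [ 0.3531181  -0.55598499  0.2759338 ]
True
```

View pics/p1.png

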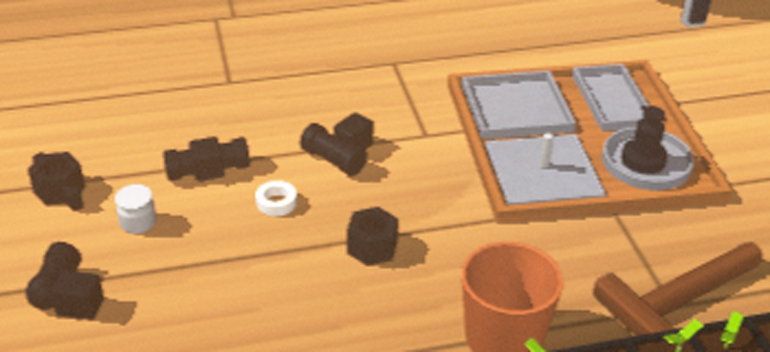

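The picture shows the sprinkler standing upright inside the round dish, at about (647,145) in the crop. Next are the tee and the coupling.

Run:
```python
from h import *
u=lambda a:np.array([np.cos(np.radians(a)),np.sin(np.radians(a))])
ok=move(np.array([462.3,-45])+17*u(126.5),126.5,np.array([433.2,155.1])+17*u(85.2),85.2,.005,.010,open_w=.8,rel=.5)
if ok: print(move([462.5,-188.3],93.6,[442.2,265],175.2,.0125,.010,open_w=.8,rel=.6))
cv2.imwrite("pics/p2.png",cv2.resize(robot.capture("scene")[130:290,150:500],None,fx=2.2,fy=2.2,interpolation=2))
```

```text
yaws -0.9337511498169668 -1.654572130890625 -0.894553858515788
grip 0.31660784501423683 59.618293046951294
carry 0.31580876775805056
t 18.9 [-0.53503817 -1.01879242 -0.94240165]
yaws -1.5079644737231008 -0.08377580409572793 0.5560772282731712
grip 0.36167784097011946 61.35295271873474
carry 0.35698509211743035
t 28.2333 [-0.71222365  0.37230442 -0.72218692]
True
```

View pics/p2.png

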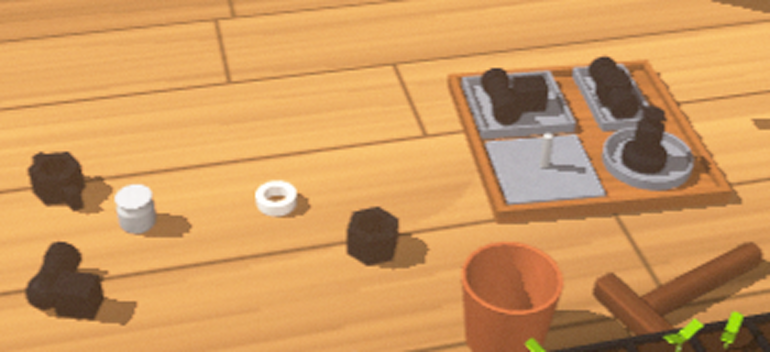

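The tee lies in the square dish at about (515,95) and the coupling in the long dish at about (613,87). Now the lug nut.

Run:
```python
from h import *
print(move([461,-336.2],28,[543.2,145.2],-4.8,.006,.014,open_w=.95,rel=.75))
robot.move_ptp([.45,-.1,.3],[np.pi,0,-1.5])
cv2.imwrite("pics/p3.png",cv2.resize(robot.capture("scene")[130:290,150:500],None,fx=2.2,fy=2.2,interpolation=2))
im=robot.capture("top");cv2.imwrite("pics/p4.png",cv2.convertScaleAbs(cv2.resize(im[160:262,185:285],None,fx=5.5,fy=5.5,interpolation=2),alpha=1.5))
```

```text
yaws -2.652900463031381 3.057816849494065 -2.2727812596453334
grip 0.5036711344100895 62.934426069259644
carry 0.5032470997573213
t 38.6667 [ 0.24630949  0.19820662 -0.55701156]
True
```

View pics/p3.png

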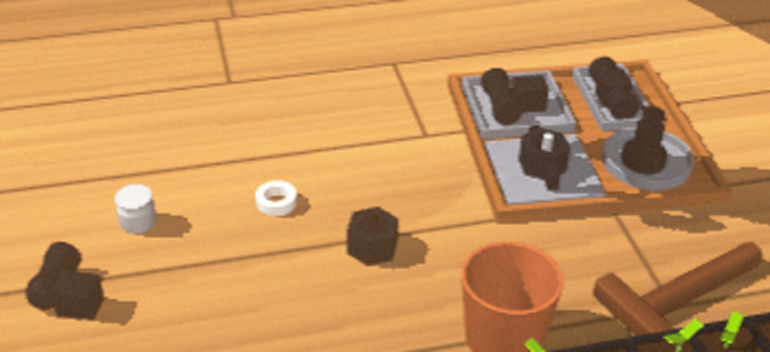

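View pics/p4.png

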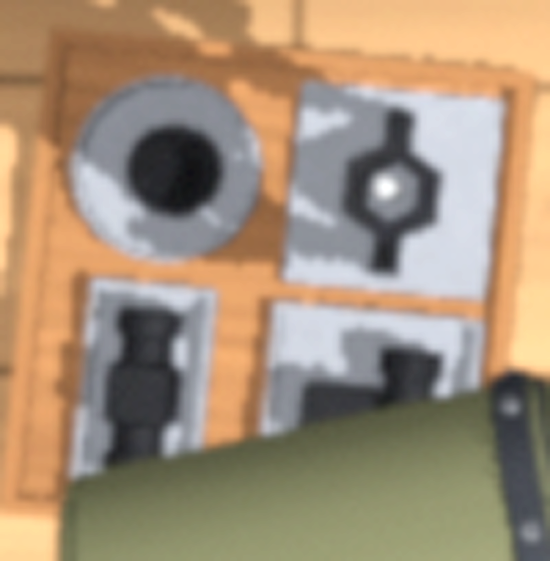

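The lug nut lies flat around the post, at (390,188) in the top crop, and the sprinkler and coupling are inside their dishes. The arm hides part of the tee, so I'll clear it and check before handing in.

Run:
```python
from h import *
robot.movej([-0.988,0.04,0.085,0,-1.615,-0.334])
im=robot.capture("top");cv2.imwrite("pics/p5.png",cv2.convertScaleAbs(cv2.resize(im[160:262,185:285],None,fx=5.5,fy=5.5,interpolation=2),alpha=1.5))
```

```text
(no output)
```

View pics/p5.png

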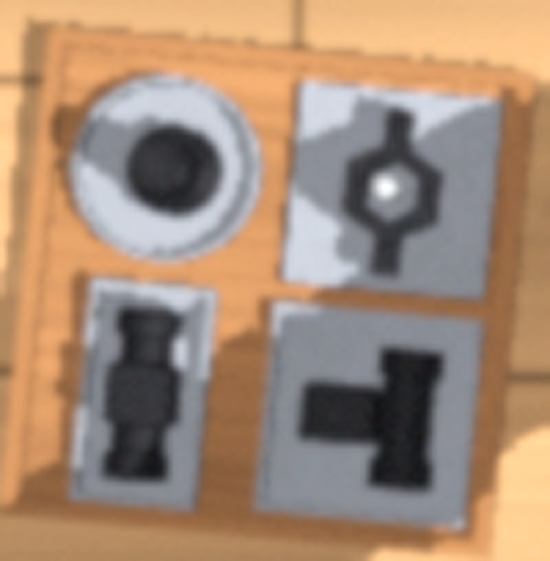

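All four parts lie clear of the walls in their places: sprinkler (175,168), lug nut (392,188), coupling (142,395), tee (375,415).

```bash
python3 -c "
from station import robot
print(robot.finish_job())"
```

```text
the job is handed in; nothing more can be done
None
```

I packed the caddy in the order asked and handed the job in: the last pictures show the sprinkler head, tee, coupling and lug nut each in its place, with the elbow and plain nut left where they lay; hand-in gave no verdict.

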